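# Close the gearbox housing: cover edge under the claw, then pivot it down

## Task

Close up the blue gearbox housing. First take away the paint brush left lying across it and lay it in the red tool tray; then take the heavy round cover with the standing rib from its sloped stand, rest its near edge on the seat under the yellow claw while the cover is still held tilted, and pivot the far side down gently (never let the cover drop) until it lies flat on the seat between the claw and the two far nibs. Leave the brush in the tray and the other things on the bench where they stand.

Things in the scene. Friction and masses are not known exactly. Their poses are not given: they have to be found in the camera images.
- seat_centre (a point): centre of the round seat on the fixed blue housing's top, at seat height (55 mm above the bench). z up; -x points to the claw, +x to the far nibs. The top is a flat 160 x 160 mm steel plate with a 76 mm round opening; the seat is the metal round it. The cover lies in with about 3 mm of play but cannot go in flat: it must pass under the claw's nose tilted
- claw_tip (a point): lower inner edge of the claw's yellow nose, on the housing's middle line, 46.5 mm from the seat centre and 17 mm above the seat (nose top 23 mm). The claw is 30 mm wide; the inner face of its steel post is 54.5 mm from the seat centre. A cover tilted 20 to 30 deg with its lower edge on the seat against the post leaves 2 to 5 mm under the nose
- cover_centre (a point): middle of the loose dark cast cover, on its axis, 26 mm above its underside. A disc 104 mm in diameter, 10 mm thick, with a standing rib in the middle of the upper face: 8 mm thick (own x), 48 mm long at its foot (own y, narrowing to a rounded top), 42 mm high above the disc. Own z: the disc's axis, out of the rib side. 0.6 to 0.95 kg
- cover: the same cover; this origin is the centre of its underside
- housing: the same fixed housing, 130 x 130 mm below its top plate; origin under its middle on the bench, axes as at the seat centre. The two far nibs are steel blocks on its top, 14 mm wide, 12 mm high, at 50 deg either side of +x, inner faces 55 mm from the seat centre
- stand: fixed plywood stand, 125 x 116 mm, about 95 mm high, whose face slopes at 32 deg: it rises along the stand's +x and looks back along -x and up. The cover lies on the face with its rib level along the stand's y, held from sliding by two brass pins at its lower edge that stand 14 mm out of the face. Origin under its middle on the bench; the cover's underside centre is 64 mm above it
- brush_centre (a point): middle of the loose paint brush (202 x 39 x 12 mm, 50 g), 6 mm above its underside. It lies along its own y: wooden handle (16 mm wide) from about +11 to +101 mm, metal ferrule (34 mm wide) and bristles towards -y. It starts lying across the housing's seat, roughly along the housing's y
- tray_in (a point): centre of the inner floor (6 mm above the bench) of the fixed open red tool tray; outside 240 mm along its x, 110 mm along its y, 28 mm high, walls 6 mm
- cleaner_can: bystander: white spray can, 67 mm diameter, 214 mm tall, origin at its foot
- flask: bystander: grey metal oil flask, 54 x 94 x 117 mm, origin at its foot
- oiler_bottle: bystander: pale squeeze oiler with red nozzle, 52 mm diameter, 152 mm tall, origin at its foot
- tape: bystander: yellow tape roll, 84 mm diameter, 25 mm high, lying flat, origin at its foot
- jar: bystander: dark jar with grey lid, 68 mm diameter, 80 mm tall, origin at its foot
- bush: bystander: bronze bush, 34 mm diameter, 30 mm tall, origin at its foot
- mug: bystander: red mug, 78 x 108 x 85 mm, origin at its foot
- brush: the same brush; this origin is the middle of its underside

How it is judged:
On the way, in this order (a step that is already met when the one before it is completed fails the run):
1. the brush lies in the tray (x of brush_centre in the frame of tray_in between -0.1 and 0.1 m and y of brush_centre in the frame of tray_in between -0.05 and 0.05 m and height (world z) of brush_centre below 0.025 m and contact force between the fingers and cover below 0.1 N), for 0.2 s.
2. the cover is held tilted (9 to 45 deg) with its near edge resting on the seat under the claw (angle between cover's own z axis and vertical between 0.16 and 0.8 rad and contact force between cover and housing above 0.2 N and contact force between the fingers and cover above 0.5 N and x of cover in the frame of seat_centre between -0.025 and 0.003 m and y of cover in the frame of seat_centre between -0.012 and 0.012 m and z of cover in the frame of seat_centre between 0.005 and 0.045 m), for 0.1 s.
At the end, for the whole second after the job is handed in: The cover lies flat on the seat under the claw, rib up (centre within 8 mm of the seat centre, underside within 2 mm of the seat, tilt under 0.04 rad), and the brush lies in the tray; both are released and at rest (horizontal distance between cover and seat_centre below 0.008 m and z of cover in the frame of seat_centre between -0.003 and 0.002 m and angle between cover's own z axis and vertical below 0.04 rad and linear speed of each of cover, brush below 0.02 m/s and x of brush_centre in the frame of tray_in between -0.1 and 0.1 m and y of brush_centre in the frame of tray_in between -0.05 and 0.05 m and height (world z) of brush_centre below 0.025 m); the robot touches nothing.
It fails at once if the cover is dropped (it falls faster than 0.3 m/s while not held) (linear speed of cover above 0.3 m/s and contact force between the fingers and cover below 0.1 N).
It fails at once if the cover is slammed onto the housing (over 60 N) (contact force between cover and housing above 60 N).
It fails at once if a bystander is pushed more than 30 mm or tipped over (distance of any of cleaner_can, flask, oiler_bottle, tape, jar, bush, mug from where it was at the start of the episode above 0.03 m or angle between any of cleaner_can, flask, oiler_bottle, tape, jar, bush, mug's own z axis and vertical above 0.5 rad).
It also fails if it takes over 67 s, if anything falls off the work surface, if the arm or the gripper's body presses on something with over 40 N, if the wrist force passes 120 N, or if a joint passes its speed limit or range.

## Robot

A 6-joint arm with a two-finger parallel gripper is mounted at the origin on a cart in front of the work surface, level with it; the furniture and walls round the work are solid. World frame = base frame: x ahead of the robot, y to its left, z up, the work surface at z = 0. Lengths are in m, angles in rad, forces in N, time in s.
With the tool pointing down it reaches from about 0.25 to 0.725 m from the base axis. Payload 4 kg.
Tool frame: the origin (TCP) lies between the finger pads; the fingertips stand 19 mm ahead of it and the grasp point (between the pads) is the TCP (env.tip_extent is the z of the fingertips in the tool frame, in m); z points along the fingers, y is the line along which they close (so a half turn about z gives the same grasp; the last joint's range is limited). The gripper opens to 85 mm and grips with 20 to 120 N. Pads are 22 mm wide; open, the fingers measure 114 mm over their backs; the gripper's body (76 mm by 85 mm) begins 54 mm behind the grasp point. The pads swing forward as they close: fully open they stand 13 mm farther back than shut.
Start: joints at [-1.132, 0.241, 0.005, 1.335, 0, 1.571], TCP at [0.212, -0.453, 0.25] pointing down, gripper open.
Joint ranges: [-2.72, 2.72], [-1.05, 1.87], [-1.09, 1.28], [-1.99, 2.15], [-1.42, 1.44], [-3.14, 3.14]. Speed limits (rad/s): [2.79, 2.79, 3.14, 3.14, 3.14, 3.14].

## Interface

Orientations are given as a rotation vector (axis times angle).
In Python, from station import env gives the robot as it stands.
- The arm moves only by the tool servo_tool, never from a script. Its argument "series" is one flat list of numbers, 6 for each row, row after row: the shift along the world's x, y, z in cm, then the turn, a rotation vector about the world's x, y, z in rad. A call has 1 to 8 rows; each row is the pose to reach, as a shift and turn from the pose commanded when the call began; what a row does not reach only later rows make up. A row lasts 1/8 s, in which the tool goes at most 62.5 mm and 10.7 degrees, less where a joint would pass 70% of its speed; a pose out of reach is approached as far as the arm can. A call with a gripper value outside its range is refused whole. "gripper" is the gripper's target within -1 to 1 (fully open at 1, half-way at 0, shut at -1), set as the call begins (left out, the last holds). The fingers move at their own pace and stop on an object; "force" is the grip in N (left out, the last holds). Time passes only in rows, so rows that repeat a pose let the fingers close. It gives the time, the measured TCP pose, the force, the opening and the grip force at its end, in the units of the state.
- env.read_state(): the state, without advancing time (a new reading comes with each control period).
- env.camera(name): name is "scene" or "side" or "wrist"; returns the picture (420x560x3 uint8, blue, green, red); there is no depth.
- env.calibration(name): a dict with "vfov" (degrees; the focal length in pixels is half the picture's height over the tangent of half this angle, whatever the lens; pixels are square), "cx", "cy" (the principal point, pixels), "xyz" and "rotation" of the camera in the world. Camera axes: x right, y up, looking along -z (the intrinsics and any distortion apply to the point x, -y, -z); pixel columns grow to the right and rows downward; lengths in m; the calibration is good to about 2 mm. A picture is of the moment at which its call begins: read the wrist's pose just before it. calibration takes no time and is no camera call; for the wrist camera it gives the pose at the moment of the call.
- env.job_done(): hands the job in; it is judged then, once.
The state is a dict: "time_s": time; "joint_pos": joint angles; "qd": joint speeds; "joint_efforts": joint torques, N m; "ee_pos": TCP position; "tool_rot": TCP orientation; "contact_force": force on the tool from outside, world axes, zero at the start; "torque": the same for the moment, N m; "width": finger opening in m; "grip_force": force on a finger pad.
Only numpy, scipy, OpenCV 4.12 (cv2) and the standard library are available. Lean on these libraries where they do the work, as an engineer would, in place of code of your own. Each camera call takes 0.05 s, during which the arm holds its last target. There are 200 camera calls.

## Working session

There is one attempt and no reset: what is moved stays moved. The work goes in short steps, Python scripts to look and compute and a tool call to move; the robot and the scene stay as the last step left them, time stands still between calls to the robot, and variables do not carry over. Pictures are saved under pics/ and viewed, at most 10 in all, crops included, and the job is handed in when it is done.

Besides the shell and the picture viewer there is one more tool, called after "Call:" as name(argument=value, ...) on one line, values as JSON. servo_tool: Moves the arm, as the interface text tells. Its arguments: {"type":"object","properties":{"series":{"type":"array","items":{"type":"number"}},"gripper":{"type":"number"},"force":{"type":"number"}},"required":["series"]}

```bash
ls; mkdir -p pics
python3 - <<'E'
from station import env
import cv2,numpy as np
for n in("scene","side","wrist"):
    im=env.camera(n); cv2.imwrite(f"pics/{n}0.png",im)
    print(n,env.calibration(n))
print(env.read_state())
a=cv2.imread("pics/scene0.png");b=cv2.imread("pics/side0.png")
E
```

```text
pics
scene {'vfov': 53.156712855021766, 'cx': 277.95354544823476, 'cy': 202.3694341662207, 'xyz': array([-0.02067285,  0.90647179,  0.63392856]), 'rotation': array([ 0.44966933, -1.30503257, -2.21772075])}
side {'vfov': 53.460378523855844, 'cx': 283.05518281083096, 'cy': 210.25829235029747, 'xyz': array([0.33036838, 1.23983205, 0.77387962]), 'rotation': array([ 0.15836519, -1.44513227, -2.56304238])}
wrist {'vfov': 70.09264270380554, 'cx': 274.1618494719622, 'cy': 211.86904255796503, 'xyz': array([ 0.28154201, -0.42048708,  0.37395546]), 'rotation': array([-0.26641171,  0.17138046, -1.1229362 ])}
{'time_s': 0.15, 'joint_pos': array([-1.13202194e+00,  2.41243766e-01,  4.03427187e-03,  1.33522371e+00,
        1.70164994e-05,  1.57077511e+00]), 'qd': array([ 0.00020461,  0.00014146,  0.00344287, -0.00096268,  0.00153136,
       -0.00123336]), 'joint_efforts': array([-4.25230326e-05, -3.72635615e+01,  2.52638358e+01,  1.23410532e-02,
        1.34644594e-05, -8.48953420e-06]), 'ee_pos': array([ 0.21222516, -0.45222029,  0.24961576]), 'tool_rot': array([-3.06472156e+00, -6.83393644e-01,  5.33187138e-04]), 'contact_force': array([-0.06119783, -0.72602824,  0.09698182]), 'torque': array([ 0.05546066,  0.04302345, -0.0054246 ]), 'grip_force': 0.0, 'width': 0.08535976335177542}
```

View pics/scene0.png

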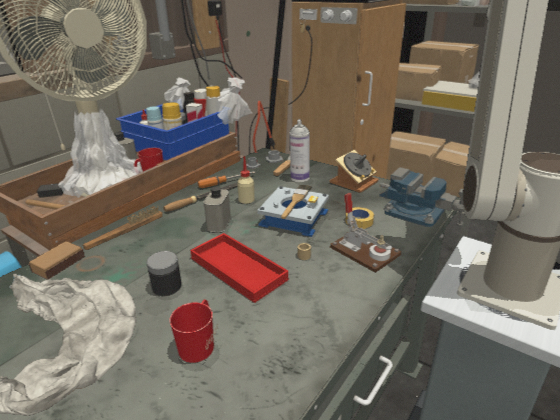

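View pics/side0.png

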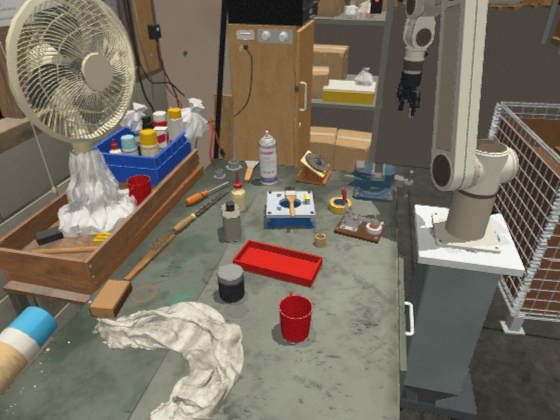

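The scene picture shows the housing at about (293,208), tray at (238,265), stand with cover at (355,168), brush across the housing; the can stands behind at (299,150). The side view agrees: housing (291,208), tray (278,262), stand (314,168).

```bash
cat > h.py <<'E'
import numpy as np,cv2
from scipy.spatial.transform import Rotation as R
def ray(c,u,v):
    f=210/np.tan(np.radians(c['vfov'])/2)
    d=np.array([(u-c['cx'])/f,-(v-c['cy'])/f,-1.]); d=R.from_rotvec(c['rotation']).apply(d)
    return np.array(c['xyz']),d/np.linalg.norm(d)
def onz(c,u,v,z):
    o,d=ray(c,u,v); return o+d*(z-o[2])/d[2]
def proj(c,p):
    f=210/np.tan(np.radians(c['vfov'])/2)
    q=R.from_rotvec(c['rotation']).inv().apply(np.array(p)-c['xyz']); q=np.atleast_2d(q)
    return np.c_[c['cx']-f*q[:,0]/q[:,2],c['cy']+f*q[:,1]/q[:,2]]
def tri(*cuv):
    A=0;b=0
    for c,u,v in cuv:
        o,d=ray(c,u,v);P=np.eye(3)-np.outer(d,d);A=A+P;b=b+P@o
    return np.linalg.solve(A,b)
E
python3 - <<'E'
from station import env
from h import *
s=env.calibration("scene");d=env.calibration("side")
np.set_printoptions(precision=3,suppress=True)
def p(n,c,u,v,z): print(n,onz(c,u,v,z))
p("hous",s,294,206,.055);p("hous",d,290,209,.055)
p("tray",s,238,267,.02);p("tray",d,278,264,.02)
p("stand",s,355,170,.08);p("stand",d,316,170,.08)
for n,u,v,z in[("can",300,180,0),("oiler",246,202,0),("flask",217,229,0),("bush",303,257,0),("tape",362,222,0),("jar",164,290,0),("mug",195,355,0)]:p(n,s,u,v,z)
im=cv2.imread("pics/scene0.png");im2=cv2.imread("pics/side0.png")
a=cv2.resize(im[130:290,180:410],None,fx=2.6,fy=2.6,interpolation=cv2.INTER_CUBIC)[:,:598]
b=cv2.resize(im2[130:290,220:400],None,fx=1,fy=1)
cv2.imwrite("pics/crop1.png",cv2.resize(im[130:290,180:410],(800,557),interpolation=cv2.INTER_CUBIC))
E
```

```text
hous [0.562 0.05  0.055]
hous [0.57  0.068 0.055]
tray [0.54 0.32 0.02]
tray [0.552 0.319 0.02 ]
stand [ 0.508 -0.215  0.08 ]
stand [ 0.525 -0.197  0.08 ]
can [ 0.704 -0.197  0.   ]
oiler [0.758 0.032 0.   ]
flask [0.723 0.201 0.   ]
bush [0.45  0.175 0.   ]
tape [ 0.402 -0.063  0.   ]
jar [0.643 0.463 0.   ]
mug [0.447 0.554 0.   ]
```

View pics/crop1.png

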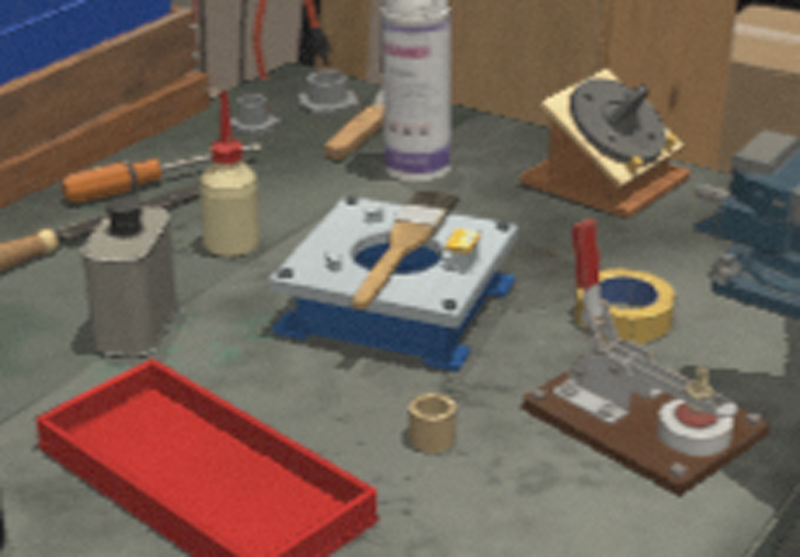

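The crop shows the claw (yellow, ~(461,240)) on the robot side of the housing, nibs at (373,213) and (333,260), the brush handle pointing to the tray, and the stand's pinned lower edge at lower right. Next: a wrist view from above.

Run:
```python
from station import env
from h import *
np.set_printoptions(precision=3,suppress=True)
s=env.read_state();c=env.calibration("wrist")
T=R.from_rotvec(s['tool_rot']);C=R.from_rotvec(c['rotation'])
print("cam in tool",T.inv().apply(c['xyz']-s['ee_pos']));print("tool axes\n",T.as_matrix());print("view dir tool",T.inv().apply(C.apply([0,0,-1])),"up",T.inv().apply(C.apply([0,1,0])))
sc=env.calibration("scene")
q=lambda u,v,z:onz(sc,180+u*230/800,130+v*160/557,z)
a,b,d=q(152,362,.028),q(375,490,.028),q(40,430,.028)
print("tray corners",a,b,d,(b+d)/2,np.degrees(np.arctan2(*(b-a)[1::-1])),np.linalg.norm(b-a),np.linalg.norm(d-a))
pc=[q(*k,.055) for k in[(348,195),(272,280),(440,325),(518,230)]];print("plate",pc,np.mean(pc,0))
print("brush tip",q(360,302,.061),"bristle end",q(437,195,.061))
st=[q(545,102,.095),q(607,70,.095)];print(st)
```

```text
cam in tool [ 0.076  0.001 -0.124]
tool axes
 [[ 0.905  0.425 -0.001]
 [ 0.425 -0.905  0.001]
 [ 0.    -0.002 -1.   ]]
view dir tool [-0.296 -0.     0.955] up [0.955 0.    0.296]
tray corners [0.658 0.24  0.028] [0.428 0.272 0.028] [0.664 0.352 0.028] [0.546 0.312 0.028] 172.11835957845832 0.23210089078629884 0.11132696681358886
plate [array([ 0.669, -0.031,  0.055]), array([0.63 , 0.126, 0.055]), array([0.482, 0.109, 0.055]), array([ 0.511, -0.057,  0.055])] [0.573 0.037 0.055]
brush tip [0.546 0.123 0.061] bristle end [ 0.597 -0.065  0.061]
[array([ 0.582, -0.228,  0.095]), array([ 0.571, -0.332,  0.095])]
```

Call:
servo_tool(series=[33.8,45.3,5,0,0,1.2,33.8,45.3,5,0,0,1.2,33.8,45.3,5,0,0,1.2,33.8,45.3,5,0,0,1.2,33.8,45.3,5,0,0,1.2,33.8,45.3,5,0,0,1.2,33.8,45.3,5,0,0,1.2,33.8,45.3,5,0,0,1.2], gripper=-0.2)

```text
time_s: 1.15
ee_pos: [0.5111, -0.0516, 0.2944]
tool_rot: [2.144, 2.296, -0.0]
contact_force: [1.1, -1.5, 0.7]
width: 0.0343
grip_force: 0.0
```

Call:
servo_tool(series=[0,0,0,0,0,0,0,0,0,0,0,0])

```text
time_s: 1.4
ee_pos: [0.5099, -0.0533, 0.2937]
tool_rot: [-2.143, -2.296, 0.002]
contact_force: [-0.4, -0.8, 0.6]
width: 0.0341
grip_force: 0.0
```

Run:
```python
from station import env
import cv2,pickle
s=env.read_state();c=env.calibration("wrist");im=env.camera("wrist")
cv2.imwrite("pics/w1.png",im);pickle.dump((c,s),open("w1.pkl","wb"))
print(s['ee_pos'],s['tool_rot'],s['qd'].max(),s['time_s'])
```

```text
[ 0.50985104 -0.05328917  0.29374152] [-2.14281991e+00 -2.29593026e+00  2.13078875e-03] 0.0013752353743220888 1.4
```

View pics/w1.png

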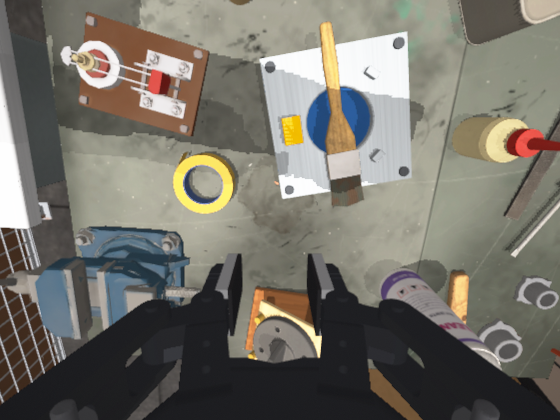

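The wrist picture shows the plate (corners about (262,60),(408,33),(411,182),(280,198)), opening near (339,120), claw at (291,130), nibs at (372,73) and (378,155), brush from tip (326,25) to bristles (345,203).

Run:
```python
from h import *
import pickle
np.set_printoptions(precision=4,suppress=True)
c,s=pickle.load(open("w1.pkl","rb"));im=cv2.imread("pics/w1.png");hsv=cv2.cvtColor(im,cv2.COLOR_BGR2HSV)
H,S,V=cv2.split(hsv)
roi=np.zeros(H.shape,np.uint8);roi[70:170,290:390]=1
m=((H>95)&(H<125)&(S>120)&(V>40)&(roi>0)).astype(np.uint8)
cs,_=cv2.findContours(m,cv2.RETR_EXTERNAL,cv2.CHAIN_APPROX_NONE)
pts=np.vstack([k for k in cs if cv2.contourArea(k)>100]);h=cv2.convexHull(pts)[:,0]
P=np.array([onz(c,u,v,.055)[:2] for u,v in h])
A=np.c_[2*P,np.ones(len(P))];x=np.linalg.lstsq(A,(P**2).sum(1),rcond=None)[0];print("opening c",x[:2],"r",np.sqrt(x[2]+x[:2]@x[:2]),len(P),np.std(np.linalg.norm(P-x[:2],axis=1)))
# plate
roi[:]=0;roi[20:215,250:425]=1
m=((S<60)&(V>130)&(roi>0)).astype(np.uint8);m=cv2.morphologyEx(m,cv2.MORPH_OPEN,np.ones((5,5)))
cs,_=cv2.findContours(m,cv2.RETR_EXTERNAL,cv2.CHAIN_APPROX_NONE);k=max(cs,key=cv2.contourArea)
Pm=np.array([onz(c,u,v,.055)[:2]*1000 for u,v in k[:,0]],np.float32);print("plate rect",cv2.minAreaRect(Pm))
# brush wood
roi[:]=0;roi[15:155,310:360]=1
m=((H>8)&(H<28)&(S>80)&(V>70)&(roi>0)).astype(np.uint8)
cs,_=cv2.findContours(m,cv2.RETR_EXTERNAL,cv2.CHAIN_APPROX_NONE);k=max(cs,key=cv2.contourArea)
Pw=np.array([onz(c,u,v,.065)[:2] for u,v in k[:,0]])
mu=Pw.mean(0);d=np.linalg.svd(Pw-mu,full_matrices=False)[2][0];d*=np.sign(d[1]);t=(Pw-mu)@d;print("wood",k[:,0].min(0),k[:,0].max(0),"tip",mu+d*t.max(),"end",mu+d*t.min(),"dir",np.degrees(np.arctan2(d[1],d[0])),"len",np.ptp(t))
n=np.array([-d[1],d[0]])
for a in np.arange(t.max()-.11,t.max(),.015):
    w=(Pw-mu)@n;q=w[abs(t-a)<.004];print(a-t.max(),"mid",mu+d*a+n*(q.max()+q.min())/2,"w",np.ptp(q))
# claw yellow
m=((H>20)&(H<35)&(S>150)&(V>130)).astype(np.uint8);m[:,:275]=0;m[:,310:]=0;m[:105]=0;m[160:]=0
M=cv2.moments(m,True);print("claw",onz(c,M['m10']/M['m00'],M['m01']/M['m00'],.078))
# scene cross-check tray
from station import env
for nm in("scene","side"):
    cc=env.calibration(nm);I=cv2.imread(f"pics/{nm}0.png");h3=cv2.cvtColor(I,cv2.COLOR_BGR2HSV)
    m=(((h3[...,0]<8)|(h3[...,0]>172))&(h3[...,1]>150)&(h3[...,2]>60)).astype(np.uint8)
    if nm=="scene": m[:230]=0;m[300:]=0;m[:,:188]=0
    else: m[:235]=0;m[290:]=0;m[:,:225]=0;m[:,330:]=0
    cs,_=cv2.findContours(m,cv2.RETR_EXTERNAL,cv2.CHAIN_APPROX_NONE);k=max(cs,key=cv2.contourArea)
    ap=cv2.approxPolyDP(cv2.convexHull(k),3,True)[:,0];print(nm,[(p,onz(cc,*p,.028)[:2]) for p in ap])
```

```text
opening c [0.5788 0.025 ] r 0.03631269280368154 26 0.0002545930630954965
plate rect ((585.4517211914062, 19.93804168701172), (220.87725830078125, 215.54653930664062), 3.914669990539551)
wood [320  21] [355 153] tip [0.5505 0.1212] end [ 0.5849 -0.0087] dir 104.85220188822225 len 0.13445472136567055
-0.11 mid [0.5785 0.0149] w 0.028838864795580392
-0.095 mid [0.5754 0.0296] w 0.01699774798389715
-0.08 mid [0.5711 0.0439] w 0.012344020347625629
-0.065 mid [0.5672 0.0584] w 0.013549961197768755
-0.05 mid [0.5632 0.0729] w 0.014564487749919041
-0.035 mid [0.5594 0.0874] w 0.014742222491903925
-0.020000000000000004 mid [0.5557 0.1019] w 0.014179663052138056
-0.0050000000000000044 mid [0.552  0.1165] w 0.012623085948807913
claw [0.5255 0.0117 0.078 ]
scene [(array([191, 250], dtype=int32), array([0.6762, 0.3417])), (array([223, 233], dtype=int32), array([0.6632, 0.2379])), (array([287, 270], dtype=int32), array([0.4316, 0.271 ])), (array([287, 279], dtype=int32), array([0.4129, 0.2977])), (array([260, 298], dtype=int32), array([0.4239, 0.3821])), (array([250, 299], dtype=int32), array([0.4394, 0.3967])), (array([194, 260], dtype=int32), array([0.6392, 0.367 ]))]
side [(array([233, 259], dtype=int32), array([0.6817, 0.3357])), (array([250, 240], dtype=int32), array([0.661 , 0.2335])), (array([319, 256], dtype=int32), array([0.4411, 0.2659])), (array([321, 264], dtype=int32), array([0.43  , 0.3016])), (array([308, 286], dtype=int32), array([0.4502, 0.4017])), (array([245, 270], dtype=int32), array([0.6331, 0.3755]))]
```

Call:
servo_tool(series=[3,5,-5,0,0,0.1,6.1,9.7,-10,0,0,0.19,6.1,9.7,-15,0,0,0.19,6.1,9.7,-15,0,0,0.19,6.1,9.7,-19,0,0,0.19,6.1,9.7,-21.8,0,0,0.19,6.1,9.7,-21.8,0,0,0.19])

```text
time_s: 2.33
ee_pos: [0.57, 0.0416, 0.0763]
tool_rot: [-1.919, -2.485, 0.003]
contact_force: [0.7, 1.2, -0.6]
width: 0.034
grip_force: 0.0
```

Run:
```python
from station import env
from h import *
s=env.read_state();print(s['ee_pos'],s['tool_rot'],s['contact_force'],s['width'])
c=env.calibration("side");im=env.camera("wrist");cv2.imwrite("pics/w2.png",im)
```

```text
[0.56995144 0.04163961 0.07634378] [-1.91933964 -2.48465194  0.00340734] [ 0.68639686  1.22736499 -0.56333714] 0.03399360375548673
```

View pics/w2.png

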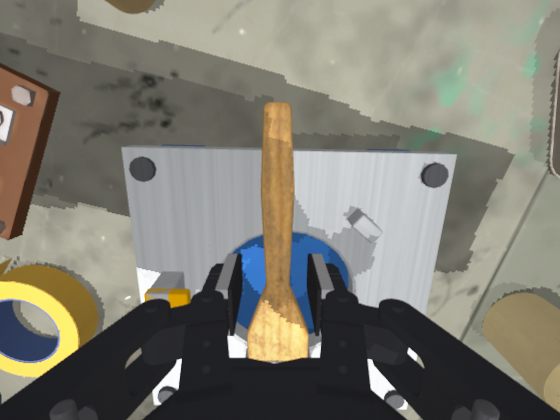

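The wrist picture shows the handle (277,270) midway between the fingers (232 and 320). Closing and lifting.

Call:
servo_tool(series=[0,0,-0.1,0,0,0,0,0,-0.1,0,0,0,0,0,-0.1,0,0,0,0,0,-0.1,0,0,0,0,0,1,0,0,0,0,0,6,0,0,0,0,0,12,0,0,0], gripper=-1, force=40)

```text
time_s: 3.25
ee_pos: [0.5701, 0.0437, 0.1971]
tool_rot: [-1.915, -2.487, 0.003]
contact_force: [1.1, -1.0, -0.3]
width: 0.011
grip_force: 39.1
```

Call:
servo_tool(series=[-1,6,2,0,0,0.18,-2,12,3,0,0,0.36,-3,18,3,0,0,0.54,-3.7,24,3,0,0,0.72,-3.7,26,3,0,0,0.9,-3.7,26,3,0,0,1.08,-3.7,26,3,0,0,1.17,-3.7,26,3,0,0,1.17])

```text
time_s: 4.25
ee_pos: [0.534, 0.3039, 0.2269]
tool_rot: [0.225, 3.133, 0.001]
contact_force: [0.5, -0.2, 0.1]
width: 0.0109
grip_force: 39.1
```

Run:
```python
from station import env
from h import *
np.set_printoptions(precision=4,suppress=True)
s=env.read_state();c=env.calibration("wrist");im=env.camera("wrist");cv2.imwrite("pics/w3.png",im)
T=R.from_rotvec(s['tool_rot']).as_matrix()
print(s['ee_pos'],"tool x deg",np.degrees(np.arctan2(T[1,0],T[0,0])),s['width'])
h3=cv2.cvtColor(im,cv2.COLOR_BGR2HSV)
m=(((h3[...,0]<8)|(h3[...,0]>172))&(h3[...,1]>150)&(h3[...,2]>60)).astype(np.uint8)
cs,_=cv2.findContours(m,cv2.RETR_EXTERNAL,cv2.CHAIN_APPROX_NONE);k=max(cs,key=cv2.contourArea)
ap=cv2.approxPolyDP(cv2.convexHull(k),4,True)[:,0];print([(p,onz(c,*p,.028)[:2]) for p in ap])
```

```text
[0.534  0.3039 0.2269] tool x deg 171.79170219775114 0.010908933633414629
[(array([330,  98], dtype=int32), array([0.448 , 0.3734])), (array([320, 288], dtype=int32), array([0.664 , 0.3419])), (array([232, 279], dtype=int32), array([0.6363, 0.2374])), (array([224,  98], dtype=int32), array([0.4326, 0.2673]))]
```

View pics/w3.png

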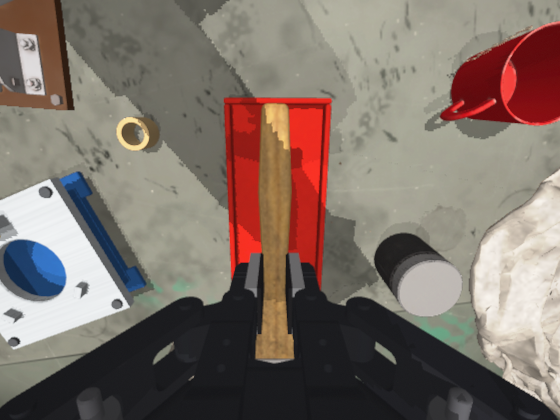

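The picture shows the brush aligned over the tray (tip (275,105), tray near edge at row 98, columns 224–330). Lowering and releasing.

Call:
servo_tool(series=[0.2,0.3,-6,0,0,0,0.2,0.3,-12,0,0,0,0.2,0.3,-16.5,0,0,0,0.2,0.3,-19,0,0,0,0.2,0.3,-19.8,0,0,0,0.2,0.3,-19.8,0,0,0])

```text
time_s: 5.05
ee_pos: [0.5364, 0.3065, 0.0296]
tool_rot: [0.226, 3.133, 0.001]
contact_force: [0.3, 0.8, -1.4]
width: 0.0112
grip_force: 39.2
```

Call:
servo_tool(series=[0,0,0,0,0,0,0,0,0,0,0,0,0,0,0,0,0,0,0,0,5,0,0,0,0,0,11,0,0,0,0,-5,17,0,0,-0.17,0,-11,20,0,0,-0.35,0,-11,20,0,0,-0.35], gripper=-0.2)

```text
time_s: 6.05
ee_pos: [0.5373, 0.1946, 0.2315]
tool_rot: [0.769, 3.042, 0.004]
contact_force: [0.8, 1.7, -0.5]
width: 0.0339
grip_force: 0.0
```

Run:
```python
from station import env
from h import *
np.set_printoptions(precision=4,suppress=True)
c=env.calibration("side");im=env.camera("side");sc=env.camera("scene");w=env.camera("wrist")
cv2.imwrite("pics/s4.png",im);cv2.imwrite("pics/sc4.png",sc);cv2.imwrite("pics/w4.png",w)
mix=np.hstack([cv2.resize(sc[215:315,170:310],(420,300)),cv2.resize(w,(380,300))]);cv2.imwrite("pics/mix4.png",mix)
```

```text
(no output)
```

View pics/mix4.png

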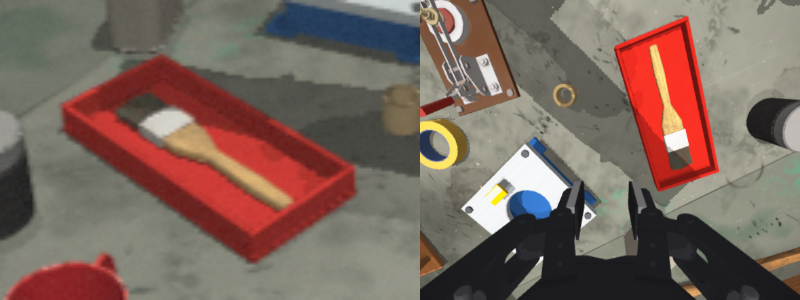

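Brush lies in the tray (both views). Now a closer look at the bare housing and then the stand.

Call:
servo_tool(series=[0,-5,1,0,0,-0.18,0,-10,1,0,0,-0.36,1,-15,1,0,0,-0.54,1,-20,1,0,0,-0.72,1,-24,1,0,0,-0.83,1,-24,1,0,0,-0.83,1,-24,1,0,0,-0.83])

```text
time_s: 7.08
ee_pos: [0.5461, -0.0421, 0.2367]
tool_rot: [-1.925, -2.479, 0.001]
contact_force: [0.1, -0.3, -0.7]
width: 0.0345
grip_force: 0.0
```

Run:
```python
from station import env
from h import *
import pickle
s=env.read_state();c=env.calibration("wrist");im=env.camera("wrist");cv2.imwrite("pics/w5.png",im);pickle.dump((c,s),open("w5.pkl","wb"))
print(s['ee_pos'],s['tool_rot'])
```

```text
[ 0.54610215 -0.04209222  0.23674802] [-1.92502317e+00 -2.47925145e+00  1.37436237e-03]
```

Call:
servo_tool(series=[-1,-6,1,0,0,-0.06,-4,-12,1,0,0,-0.12,-5,-18,1,0,0,-0.2,-6,-24,1,0,0,-0.3,-7,-30,1,0,0,-0.34,-7,-34,1,0,0,-0.34,-7,-34,1,0,0,-0.34,-7,-34,1,0,0,-0.34])

```text
time_s: 8.12
ee_pos: [0.477, -0.3819, 0.2477]
tool_rot: [-2.318, -2.118, -0.001]
contact_force: [-0.6, 0.6, -0.1]
width: 0.0341
grip_force: 0.0
```

Run:
```python
from station import env
from h import *
import pickle
s=env.read_state();c=env.calibration("wrist");im=env.camera("wrist");cv2.imwrite("pics/w6.png",im);pickle.dump((c,s),open("w6.pkl","wb"))
print(s['ee_pos'],s['tool_rot'])
cv2.imwrite("pics/mix6.png",np.hstack([cv2.resize(cv2.imread("pics/w5.png")[:300,150:520],(400,324)),cv2.resize(im[:300,130:500],(400,324))]))
```

```text
[ 0.47697638 -0.38190669  0.24772579] [-2.31778649e+00 -2.11846708e+00 -5.54765420e-04]
```

View pics/mix6.png

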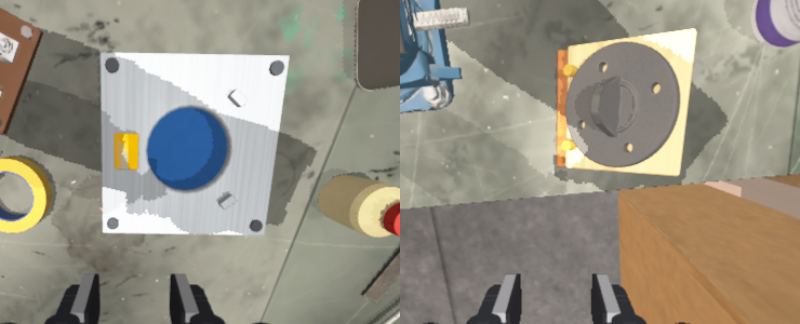

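The left half shows the bare housing (opening centre around crop (188,148), claw (126,150)); the right half shows the cover on its stand with rib upright near (612,107), pins at (569,70) and (567,145).

```bash
cat > meas.py <<'E'
from h import *
import pickle
np.set_printoptions(precision=4,suppress=True)
def circ(P):
    A=np.c_[2*P,np.ones(len(P))];x=np.linalg.lstsq(A,(P**2).sum(1),rcond=None)[0]
    r=np.sqrt(x[2]+x[:2]@x[:2]);return x[:2],r,np.std(np.linalg.norm(P-x[:2],axis=1)-r)
def lines(c,k,z):
    P=np.array([onz(c,u,v,z)[:2] for u,v in k]);ap=cv2.minAreaRect((P*1000).astype(np.float32));return P,ap
c,s=pickle.load(open("w5.pkl","rb"));im=cv2.imread("pics/w5.png");H,S,V=cv2.split(cv2.cvtColor(im,cv2.COLOR_BGR2HSV))
m=((H>95)&(H<125)&(S>120)).astype(np.uint8);m[:85]=0;m[190:]=0;m[:,:275]=0;m[:,375:]=0
k=max(cv2.findContours(m,0,1)[0],key=cv2.contourArea);h=cv2.convexHull(k)[:,0]
print("opening",circ(np.array([onz(c,u,v,.055)[:2] for u,v in k[:,0]])),circ(np.array([onz(c,u,v,.055)[:2] for u,v in h])))
y=((H>18)&(H<35)&(S>150)&(V>130)).astype(np.uint8);y[:110]=0;y[170:]=0;y[:,:245]=0;y[:,290:]=0
yk=max(cv2.findContours(y,0,1)[0],key=cv2.contourArea);r=cv2.minAreaRect(np.array([onz(c,u,v,.078)[:2]*1000 for u,v in yk[:,0]],np.float32));print("claw",r)
# plate left/right/top/bottom edges along scan lines via gradient
g=cv2.GaussianBlur(cv2.cvtColor(im,cv2.COLOR_BGR2GRAY),(3,3),0).astype(float)
# bolts: dark blobs at corners
d=(V<70).astype(np.uint8);n,l,st,ce=cv2.connectedComponentsWithStats(d)
B=[ce[i] for i in range(1,n) if 60<st[i,4]<400 and 230<ce[i][0]<420 and 40<ce[i][1]<225]
Pb=np.array([onz(c,*b,.057)[:2] for b in B]);print("bolts",B,Pb,Pb.mean(0))
# stand
c,s=pickle.load(open("w6.pkl","rb"));im=cv2.imread("pics/w6.png");H,S,V=cv2.split(cv2.cvtColor(im,cv2.COLOR_BGR2HSV))
y=((H>12)&(H<32)&(S>60)&(V>130)).astype(np.uint8);y[180:]=0;y[:,:270]=0;y[:,420:]=0
y=cv2.morphologyEx(y,2,np.ones((3,3)))
pts=np.vstack([q for q in cv2.findContours(y,0,1)[0] if cv2.contourArea(q)>60]);hull=cv2.convexHull(pts)
print("face hull",cv2.approxPolyDP(hull,4,True)[:,0].tolist())
ins=np.zeros_like(y);cv2.fillConvexPoly(ins,hull,1)
dk=((S<70)&(V<140)&(ins>0)).astype(np.uint8);dk=cv2.morphologyEx(dk,2,np.ones((3,3)))
k=max(cv2.findContours(dk,0,1)[0],key=cv2.contourArea);E=cv2.convexHull(k)[:,0];print("disc bbox",E.min(0),E.max(0))
E=k[:,0]
yaw=np.radians(-5);P0=np.array([.5,-.27,.064])
for it in range(6):
    ex=np.array([np.cos(yaw),np.sin(yaw),0]);ey=np.array([-ex[1],ex[0],0]);t=np.radians(32)
    ux=ex*np.cos(t)+np.array([0,0,np.sin(t)]);nn=np.cross(ux,ey);Q=P0+.010*nn
    W=[]
    for u,v in E:
        o,dd=ray(c,u,v);p=o+dd*((Q-o)@nn)/(dd@nn);W.append([(p-Q)@ux,(p-Q)@ey])
    W=np.array(W);cam=np.array([(c['xyz']-Q)@ux,(c['xyz']-Q)@ey]);
    far=((W-W.mean(0))@(cam/np.linalg.norm(cam))<.01)&((W-W.mean(0))[:,0]>-.035)
    a=circ(W);b=circ(W[far]);P=Q+ux*b[0][0]+ey*b[0][1]-.01*nn
    # keep z fixed: move along the vertical is fixed by plane; shift plane so underside centre is at z .064
    P0=P+ (0.064-P[2])*np.array([0,0,1.]) if False else P
    # slide along ray so z=.064+.01*nz
    o=c['xyz'];pc=P+.01*nn;zc=.064+.01*nn[2];pc=o+(pc-o)*(zc-o[2])/(pc[2]-o[2]);P0=pc-.01*nn
print("all",a,"far",b,far.sum(),"P0",P0,"n",nn,cam)
E
python3 meas.py
```

```text
opening (array([0.5791, 0.0251]), np.float64(0.03605186801921425), np.float64(0.0003270842691166961)) (array([0.5791, 0.025 ]), np.float64(0.03642342516773813), np.float64(0.00021397031200681872))
claw ((525.5860595703125, 11.465599060058594), (19.428525924682617, 28.87066650390625), 13.31777572631836)
bolts [] [] nan
face hull [[419, 179], [332, 179], [274, 152], [277, 47], [351, 33], [397, 58]]
disc bbox [284  39] [388 154]
all (array([-0.0039, -0.    ]), np.float64(0.04953458035989497), np.float64(0.0028612461243963756)) far (array([0., 0.]), np.float64(0.050451171523620414), np.float64(0.003306449375943074)) 158 P0 [ 0.5498 -0.2949  0.064 ] n [-0.5279  0.0462  0.848 ] [ 0.1092 -0.0177]meas.py:20: RuntimeWarning: Mean of empty slice.
  Pb=np.array([onz(c,*b,.057)[:2] for b in B]);print("bolts",B,Pb,Pb.mean(0))
  ret = ret.dtype.type(ret / rcount)
```

Run:
```python
import cv2
im=cv2.imread("pics/w6.png")[15:175,270:425]
cv2.imwrite("pics/z6.png",cv2.resize(im,None,fx=3.7,fy=3.7,interpolation=cv2.INTER_CUBIC))
```

```text
(no output)
```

View pics/z6.png

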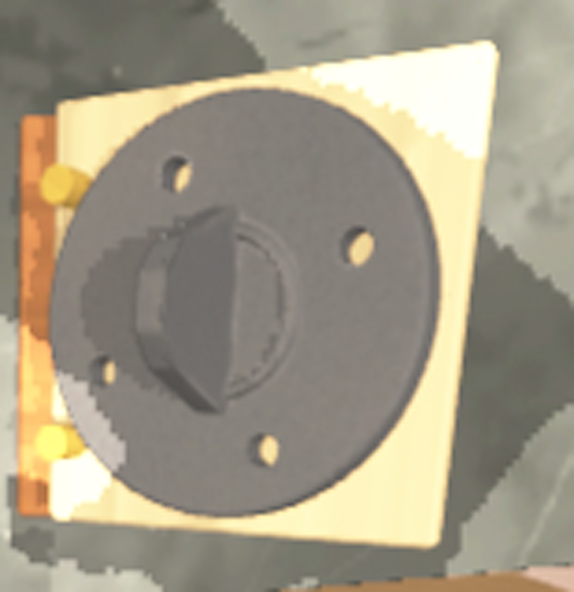

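The zoom shows the disc cleanly (left 50, right 440, top 87, bottom 516 at ×3.7), the rib running from (235,208) to (218,412), face edges from (57,105)–(50,518) low and (498,42)–(440,548) high.

```bash
cat > meas2.py <<'E'
from h import *
import pickle
from scipy.optimize import least_squares
np.set_printoptions(precision=4,suppress=True)
Z=lambda u,v:(270+u/3.7,15+v/3.7)
c,s=pickle.load(open("w6.pkl","rb"));im=cv2.imread("pics/w6.png");H,S,V=cv2.split(cv2.cvtColor(im,cv2.COLOR_BGR2HSV))
for a,b,z in[((57,105),(50,518),.03),((498,42),(440,548),.095),((235,208),(218,412),.1)]:
    p,q=onz(c,*Z(*a),z),onz(c,*Z(*b),z);d=p-q;print("y-dir",np.degrees(np.arctan2(d[1],d[0])),np.linalg.norm(d),(p+q)/2)
for yawd in(-10,-7,-4):
    yaw=np.radians(yawd);ex=np.array([np.cos(yaw),np.sin(yaw),0]);ey=np.array([-ex[1],ex[0],0]);t=np.radians(32)
    ux=ex*np.cos(t)+[0,0,np.sin(t)];nn=np.cross(ux,ey)
    def cast(uv,Q):
        o,d=ray(c,*uv);return o+d*((Q-o)@nn)/(d@nn)
    Q=np.array([.51,-.27,.064])+.01*nn
    mask=((S<75)&(V<170)).astype(np.uint8);roi=np.zeros_like(mask);cv2.ellipse(roi,(int(270+246/3.7),int(15+302/3.7)),(57,62),0,0,360,1,-1)
    mask=cv2.morphologyEx(mask*roi,2,np.ones((5,5)));mask[:, :283]=0
    k=max(cv2.findContours(mask,0,1)[0],key=cv2.contourArea)
    hand=[Z(50,300),Z(58,240),Z(60,370),Z(120,150),Z(180,105),Z(255,87),Z(330,105),Z(150,490),Z(230,515),Z(110,440)]
    holes=[Z(177,176),Z(357,247),Z(264,451),Z(104,371)]
    for it in range(8):
        W=np.array([[(p-Q)@ux,(p-Q)@ey] for p in(cast(h,Q) for h in hand)])
        r=least_squares(lambda x:np.linalg.norm(W-x,axis=1)-.052,[0,0]);x=r.x
        hh=np.array([[(p-Q)@ux,(p-Q)@ey] for p in(cast(h,Q) for h in holes)])
        pc=Q+ux*x[0]+ey*x[1];o=c['xyz'];zc=.064+.01*nn[2];Q=o+(pc-o)*(zc-o[2])/(pc[2]-o[2])
    print(yawd,"P0",Q-.01*nn,"res mm",r.fun*1000,"holes-c",hh-x,np.linalg.norm(hh-x,axis=1), "hole mean",(hh-x).mean(0))
    ribtop=[onz(c,*Z(*a),.064+.052*nn[2]) for a in((235,208),(218,412))];print("ribtop mid",np.mean(ribtop,0),"pred",Q+.042*nn)
c,s=pickle.load(open("w5.pkl","rb"));im=cv2.imread("pics/w5.png");g=cv2.cvtColor(im,cv2.COLOR_BGR2GRAY)
Pb=[]
for u,v in[(253,60),(406,63),(387,209),(253,206)]:
    w=g[v-12:v+13,u-12:u+13];m=(w<95).astype(np.uint8);n,l,st,ce=cv2.connectedComponentsWithStats(m)
    i=min(range(1,n),key=lambda i:np.hypot(*(ce[i]-12))if st[i,4]>30 else 99);Pb.append(onz(c,u-12+ce[i][0],v-12+ce[i][1],.058)[:2]);print(st[i,4],end=" ")
Pb=np.array(Pb);print("bolts",Pb,Pb.mean(0));e=Pb[1]-Pb[0]+Pb[2]-Pb[3];f=Pb[0]-Pb[3]+Pb[1]-Pb[2];print(np.degrees([np.arctan2(e[1],e[0]),np.arctan2(f[1],f[0])-np.pi/2]),np.linalg.norm(e)/2,np.linalg.norm(f)/2)
E
python3 meas2.py
```

```text
y-dir 84.39646651459057 0.112455276086474 [ 0.497 -0.29   0.03 ]
y-dir 84.72457970730102 0.11079087266583516 [ 0.5915 -0.2995  0.095 ]
y-dir 82.97282860807776 0.04407679184285311 [ 0.5343 -0.295   0.1   ]
-10 P0 [ 0.5458 -0.2935  0.064 ] res mm [ 1.2961  2.5866 -0.548  -0.2876 -0.9768 -2.2662 -3.5873 -1.6593 -0.1765
 -5.2986] holes-c [[-0.0192  0.0305]
 [ 0.0296  0.0144]
 [ 0.0142 -0.0342]
 [-0.0342 -0.0177]] [0.036  0.0329 0.037  0.0385] hole mean [-0.0024 -0.0017]
ribtop mid [ 0.5328 -0.2954  0.1081] pred [ 0.5186 -0.2887  0.1081]
-7 P0 [ 0.5458 -0.2936  0.064 ] res mm [ 1.367   2.504  -0.3408 -0.4945 -1.1253 -2.236  -3.3717 -1.6567 -0.4706
 -5.1596] holes-c [[-0.0175  0.0315]
 [ 0.0302  0.0134]
 [ 0.0122 -0.0344]
 [-0.0353 -0.0158]] [0.036  0.0331 0.0365 0.0387] hole mean [-0.0026 -0.0013]
ribtop mid [ 0.5328 -0.2954  0.1081] pred [ 0.5185 -0.2902  0.1081]
-4 P0 [ 0.5459 -0.2937  0.064 ] res mm [ 1.4165  2.4051 -0.1432 -0.6836 -1.2354 -2.1641 -3.1328 -1.6062 -0.7163
 -4.9945] holes-c [[-0.0157  0.0325]
 [ 0.0308  0.0124]
 [ 0.0103 -0.0346]
 [-0.0363 -0.0138]] [0.0361 0.0332 0.0361 0.0388] hole mean [-0.0027 -0.0009]
ribtop mid [ 0.5328 -0.2954  0.1081] pred [ 0.5184 -0.2917  0.1081]
119 13 82 Traceback (most recent call last):
  File "meas2.py", line 31, in <module>
    i=min(range(1,n),key=lambda i:np.hypot(*(ce[i]-12))if st[i,4]>30 else 99);Pb.append(onz(c,u-12+ce[i][0],v-12+ce[i][1],.058)[:2]);print(st[i,4],end=" ")
ValueError: min() iterable argument is empty
```

```bash
cat > meas3.py <<'E'
from h import *
import pickle
np.set_printoptions(precision=4,suppress=True)
Z=lambda u,v:(270+u/3.7,15+v/3.7)
c,s=pickle.load(open("w6.pkl","rb"))
yaw=np.radians(-5.4);ex=np.array([np.cos(yaw),np.sin(yaw),0]);ey=np.array([-ex[1],ex[0],0]);t=np.radians(32)
ux=ex*np.cos(t)+[0,0,np.sin(t)];nn=np.cross(ux,ey);P0=np.array([.544,-.294,.064])
def cast(uv,h):
    Q=P0+h*nn;o,d=ray(c,*uv);p=o+d*((Q-o)@nn)/(d@nn)-Q;return np.array([p@ux,p@ey])*1000
for n,uv,h in[("L",(50,300),.01),("T",(255,87),.01),("B",(230,517),.01),("Rtop",(433,285),.01),("Rbot",(441,270),0.0),("foot a",(235,206),.01),("foot b",(218,413),.01),("h1",(177,176),.01),("h2",(357,247),.01),("h3",(264,451),.01),("h4",(104,371),.01),("ribtop a",(150,240),.048),("ribtop b",(138,330),.048),("face low a",(57,105),0),("low b",(50,518),0),("top a",(498,42),0),("top b",(440,548),0)]: print(n,cast(Z(*uv),h))
c,s=pickle.load(open("w5.pkl","rb"))
P=np.array([onz(c,150+u/1.081,v/1.081,.055)[:2] for u,v in((100,52),(289,54),(268,235),(103,233))]);print(P,P.mean(0),[np.linalg.norm(P[i]-P[i-1]) for i in range(4)])
for i,j in((0,1),(3,2),(3,0),(2,1)): d=P[j]-P[i];print(np.degrees(np.arctan2(d[1],d[0])))
E
python3 meas3.py
```

```text
L [-51.1472   4.4807]
T [ 4.6965 50.0378]
B [  4.9726 -51.1629]
Rtop [50.6136  4.275 ]
Rbot [49.8124  8.3238]
foot a [ 1.3691 24.3811]
foot b [ -0.0469 -24.7311]
h1 [-14.5638  32.4281]
h2 [32.3856 13.3307]
h3 [ 13.0813 -33.9156]
h4 [-33.7859 -14.2158]
ribtop a [-3.1093 13.0631]
ribtop b [-5.3068 -5.8622]
face low a [-55.5916  54.8031]
low b [-56.0478 -56.186 ]
top a [56.6504 54.6726]
top b [ 56.8807 -56.493 ]
[[ 0.4843  0.0842]
 [ 0.6399  0.1223]
 [ 0.6816 -0.0337]
 [ 0.5222 -0.0724]] [0.582  0.0251] [np.float64(0.1611196984992401), np.float64(0.16023462429899174), np.float64(0.16147008137664753), np.float64(0.16407749071005123)]
13.766709985419826
13.656872386342453
103.6190338735779
104.98293527153358
```

Cover centre ≈ (0.5435, -0.2946), stand yaw -5.4°; seat ≈ (0.5805, 0.025), yaw 14°. Working out poses.

```bash
cat > plan.py <<'E'
from h import *
from station import env
np.set_printoptions(precision=3,suppress=True)
def frame(yawd,th):
    y=np.radians(yawd);t=np.radians(th);ex=np.array([np.cos(y),np.sin(y),0]);ey=np.array([-ex[1],ex[0],0])
    ux=ex*np.cos(t)+[0,0,np.sin(t)];n=np.cross(ux,ey);return ex,ey,ux,n,R.from_matrix(np.c_[ey,ux,-n])
def delta(p,Rt,s=None):
    s=s or env.read_state();return (p-s['ee_pos'])*100,(Rt*R.from_rotvec(s['tool_rot']).inv()).as_rotvec()
P0=np.array([.5435,-.2946,.064]);SEAT=np.array([.5805,.0251,.055]);SY=-5.4;HY=14.
E
python3 - <<'E'
from plan import *
ex,ey,ux,n,Rt=frame(SY,32)
for h in(.15,.036): print(P0+h*n,*delta(P0+h*n,Rt))
E
```

```text
[ 0.464 -0.287  0.191] [-1.265  9.447 -5.683] [-0.052 -0.557 -0.005]
[ 0.525 -0.293  0.095] [  4.749   8.878 -15.35 ] [-0.052 -0.557 -0.005]
```

Call:
servo_tool(series=[-1.3,4,0,-0.017,-0.18,0,-1.3,8,-2,-0.034,-0.36,0,-1.3,9.4,-5,-0.052,-0.557,-0.005,-1.3,9.4,-5.7,-0.052,-0.557,-0.005,-1.3,9.4,-5.7,-0.052,-0.557,-0.005,-1.3,9.4,-5.7,-0.052,-0.557,-0.005])

```text
time_s: 8.93
ee_pos: [0.465, -0.2897, 0.1934]
tool_rot: [1.981, 1.802, 0.518]
contact_force: [0.7, -0.3, -0.1]
width: 0.0345
grip_force: 0.0
```

Run:
```python
from plan import *
import pickle
s=env.read_state();c=env.calibration("wrist");im=env.camera("wrist");cv2.imwrite("pics/w7.png",im);pickle.dump((c,s),open("w7.pkl","wb"))
ex,ey,ux,n,Rt=frame(SY,32)
print(s['ee_pos'],*delta(P0+.15*n,Rt,s))
print("pred disc top centre",proj(c,P0+.01*n),"rib top",proj(c,P0+.052*n),"ribfoot ends",proj(c,[P0+.01*n+.024*ey,P0+.01*n-.024*ey]),"rim",proj(c,[P0+.01*n+.052*k for k in(ux,ey,-ux)]))
```

```text
[ 0.465 -0.29   0.193] [-0.06   0.259 -0.222] [0.002 0.003 0.001]
pred disc top centre [[270.407 202.117]] rib top [[269.919 216.368]] ribfoot ends [[270.302 176.224]
 [270.506 226.699]] rim [[327.034 202.064]
 [270.173 144.217]
 [213.722 202.169]]
```

View pics/w7.png

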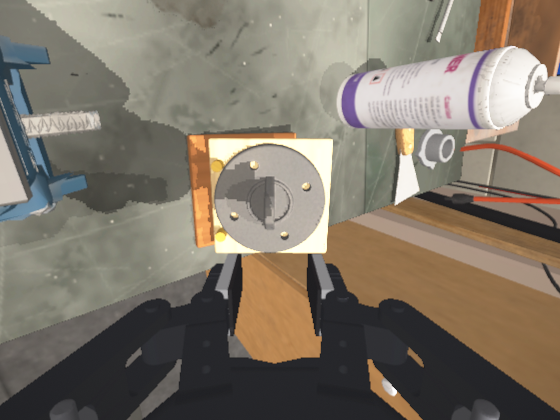

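The picture shows the cover centred at about (269,198), rib upright at (269,178–228), a bit smaller than predicted; I'll triangulate holes between the two wrist views to check depth.

Run:
```python
from plan import *
import pickle
c6,_=pickle.load(open("w6.pkl","rb"));c7,s7=pickle.load(open("w7.pkl","rb"))
ex,ey,ux,n,Rt=frame(SY,32)
def blobs(f,seeds):
    im=cv2.imread(f);hs=cv2.cvtColor(im,cv2.COLOR_BGR2HSV);out=[]
    for u,v in seeds:
        u0,v0=int(u)-6,int(v)-6;w=hs[v0:v0+13,u0:u0+13].astype(int)
        wt=((w[...,1]>45)&(w[...,0]>8)&(w[...,0]<35)).astype(float);out.append((u0+(wt*np.arange(13)).sum()/wt.sum(),v0+(wt*np.arange(13)[:,None]).sum()/wt.sum(),wt.sum()))
    return out
Z=lambda u,v:(270+u/3.7,15+v/3.7)
a=blobs("pics/w6.png",[Z(177,176),Z(357,247),Z(264,451),Z(104,371)]);b=blobs("pics/w7.png",[(254,165),(306,187),(284,236),(234,216)])
H=[]
for p,q in zip(a,b):
    x=tri((c6,*p[:2]),(c7,*q[:2]));H.append(x);r=x-P0;print(np.r_[x,r@ux*1e3,r@ey*1e3,r@n*1e3],p[2],q[2])
H=np.array(H);m=H.mean(0);nn=np.linalg.svd(H-m)[2][2];print("mean",m,"normal",nn*np.sign(nn[2]))
im=cv2.imread("pics/w7.png");hs=cv2.cvtColor(im,cv2.COLOR_BGR2HSV);y=((hs[...,0]>15)&(hs[...,0]<35)&(hs[...,1]>40)&(hs[...,2]>170)).astype(np.uint8);y[:130]=0;y[260:]=0;y[:,:200]=0;y[:,340:]=0
k=max(cv2.findContours(y,0,1)[0],key=cv2.contourArea);print(cv2.approxPolyDP(cv2.convexHull(k),4,True)[:,0].tolist())
g=(hs[...,1]<60)&(hs[...,2]<160);print("disc cols row198",np.where(g[198,205:335])[0][[0,-1]]+205,"rows col 269",np.where(g[135:262,285])[0][[0,-1]]+135)
for f,cs in(((57,105),(209,139)),((498,42),(333,139)),((440,548),(330,253)),((50,518),(216,253))):
    x=tri((c6,*Z(*f)),(c7,*cs));r=x-P0;print("corner",np.r_[x,r@ux*1e3,r@ey*1e3,r@n*1e3])
```

```text
[  0.531  -0.26    0.062 -14.381  33.594   7.06 ] 30.0 49.0
[ 0.569 -0.283  0.087 32.296 14.308  6.777] 54.0 44.0
[  0.548  -0.328   0.076  12.915 -32.831   6.063] 38.0 31.0
[  0.51   -0.305   0.051 -34.136 -13.323   5.982] 21.0 36.0
mean [ 0.539 -0.294  0.069] normal [-0.533  0.033  0.845]
[[332, 139], [323, 213], [305, 240], [259, 253], [216, 253], [200, 246], [210, 138]]
disc cols row198 [215 334] rows col 269 [147 240]
corner [  0.502  -0.235   0.035 -54.951  55.591  -0.096]
corner [ 0.598 -0.244  0.092 56.604 55.696 -2.06 ]
corner [  0.586  -0.354   0.098  58.476 -54.807   3.556]
corner [  0.491  -0.345   0.036 -54.811 -55.291   1.078]
```

Run:
```python
from plan import *
ex,ey,ux,n,Rt=frame(SY,32)
P=P0-.001*ux
for h in(.09,.036): print(*delta(P+h*n,Rt))
```

```text
[ 2.984  0.016 -5.391] [0.002 0.004 0.001]
[ 5.833 -0.254 -9.971] [0.002 0.004 0.001]
```

Call:
servo_tool(series=[1.5,0,-2.7,0,0,0,3.0,0,-5.4,0,0,0,4.4,-0.1,-7.7,0,0,0,5.3,-0.2,-9,0,0,0,5.3,-0.2,-9,0,0,0,5.3,-0.2,-9,0,0,0])

```text
time_s: 9.72
ee_pos: [0.5168, -0.2919, 0.1024]
tool_rot: [1.984, 1.801, 0.518]
contact_force: [-0.4, 0.0, 0.7]
width: 0.0338
grip_force: 0.0
```

Run:
```python
from plan import *
ex,ey,ux,n,Rt=frame(SY,32);s=env.read_state()
print(s['ee_pos'],s['contact_force'],*delta(P0-.001*ux+.036*n,Rt))
```

```text
[ 0.517 -0.292  0.102] [-0.422  0.029  0.712] [ 0.683 -0.079 -0.836] [0.    0.002 0.003]
```

Call:
servo_tool(series=[0.4,0,-0.4,0,0,0,0.7,-0.1,-0.8,0,0,0,0.7,-0.1,-0.8,0,0,0,0.7,-0.1,-0.8,0,0,0])

```text
time_s: 10.22
ee_pos: [0.5232, -0.2924, 0.0933]
tool_rot: [1.985, 1.801, 0.518]
contact_force: [-0.6, 0.2, -0.6]
width: 0.0338
grip_force: 0.0
```

Call:
servo_tool(series=[0,0,0,0,0,0,0,0,0,0,0,0,0,0,0,0,0,0,0,0,0,0,0,0,0,0,0,0,0,0], gripper=-1, force=110)

```text
time_s: 10.85
ee_pos: [0.5229, -0.2924, 0.0935]
tool_rot: [1.986, 1.801, 0.518]
contact_force: [-5.3, 0.8, 5.2]
width: 0.0066
grip_force: 108.0
```

Call:
servo_tool(series=[-0.5,0.05,0.85,0,0,0,-1.1,0.1,1.7,0,0,0,-2.1,0.2,3.4,0,0,0,-3.2,0.3,5.1,0,0,0,-4.2,0.4,7,0,0,0,-5,0.4,9,0,0,0,-5,0.4,10,0,0,0,-5,0.4,10,0,0,0])

```text
time_s: 11.85
ee_pos: [0.4731, -0.2884, 0.1931]
tool_rot: [1.986, 1.802, 0.518]
contact_force: [-0.8, -0.4, -8.5]
width: 0.0063
grip_force: 108.7
```

Run:
```python
from plan import *
import pickle
s=env.read_state();c=env.calibration("wrist");im=env.camera("wrist");cv2.imwrite("pics/w8.png",im);pickle.dump((c,s),open("w8.pkl","wb"))
T=R.from_rotvec(s['tool_rot']);print(s['ee_pos'],s['contact_force'],s['torque'])
pl=lambda v:proj(c,s['ee_pos']+T.apply(v))
print("pred centre top(h=-26)",pl([0,0,.026]),"rim +x,±y",pl([[.052,0,.026],[0,.052,.026],[0,-.052,.026]]))
hs=cv2.cvtColor(im,cv2.COLOR_BGR2HSV)
```

```text
[ 0.473 -0.288  0.193] [-0.769 -0.435 -8.488] [ 0.069  1.463 -0.016]
pred centre top(h=-26) [[272.126 262.194]] rim +x,±y [[271.912 168.176]
 [366.297 262.2  ]
 [177.969 262.188]]
```

View pics/w8.png

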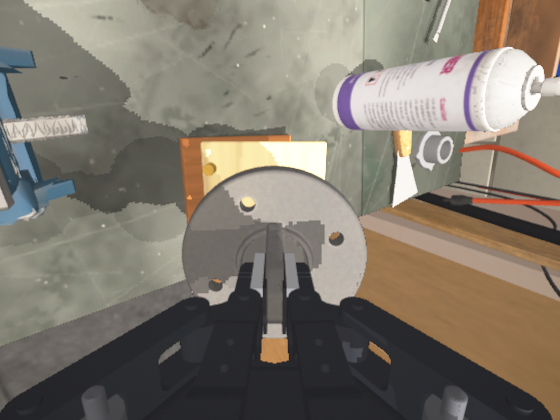

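The cover is held square: disc columns 183–367, top row 167, rib between the pads. Planning the placement.

```bash
cat >> plan.py <<'E'
def cov(th,xe=-.0495,dz=0.,slide=0.,off=.001,h=.036):
    ex,ey,ux,n,Rt=frame(HY,th);t=np.radians(th)
    P=SEAT+ex*(xe+.052*np.cos(t))+np.array([0,0,.052*np.sin(t)+dz])+ux*slide
    return P+h*n-off*ey,Rt
E
python3 - <<'E'
from plan import *
for kw in(dict(th=22,slide=.05,dz=.07),dict(th=22,slide=.05,dz=.02),dict(th=22,slide=.04,dz=.002),dict(th=22,dz=.002)):
    p,Rt=cov(**kw);print(kw,p,*delta(p,Rt))
E
```

```text
{'th': 22, 'slide': 0.05, 'dz': 0.07} [0.611 0.032 0.197] [13.855 31.981  0.425] [-0.014  0.174  0.341]
{'th': 22, 'slide': 0.05, 'dz': 0.02} [0.611 0.032 0.147] [13.855 31.981 -4.575] [-0.014  0.174  0.341]
{'th': 22, 'slide': 0.04, 'dz': 0.002} [0.602 0.03  0.125] [12.956 31.757 -6.749] [-0.014  0.174  0.341]
{'th': 22, 'dz': 0.002} [0.566 0.021 0.11 ] [ 9.357 30.86  -8.248] [-0.014  0.174  0.341]
```

Call:
servo_tool(series=[1,3,1,-0.002,0.02,0.04,2.5,7.5,1.5,-0.004,0.04,0.08,4.5,12.5,1.5,-0.006,0.07,0.13,6.5,17.5,1.5,-0.008,0.1,0.19,9,22.5,1.5,-0.01,0.13,0.25,11.5,27,1,-0.012,0.155,0.3,13.1,30.2,0.6,-0.014,0.174,0.341,13.9,32,0.4,-0.014,0.174,0.341])

```text
time_s: 12.9
ee_pos: [0.6125, 0.0338, 0.1951]
tool_rot: [1.767, 2.268, 0.44]
contact_force: [0.1, 0.2, -8.3]
width: 0.0065
grip_force: 108.7
```

Call:
servo_tool(series=[0,0,-1,0,0,0,0,0,-2.5,0,0,0,0,0,-4,0,0,0,0,0,-4,0,0,0,0,0,-4,0,0,0])

```text
time_s: 13.52
ee_pos: [0.6122, 0.0308, 0.1575]
tool_rot: [1.768, 2.262, 0.441]
contact_force: [0.7, -0.3, -7.8]
width: 0.0063
grip_force: 108.4
```

Run:
```python
from plan import *
import pickle
s=env.read_state();print(s['ee_pos'],s['contact_force'],s['torque'])
for kw in(dict(th=22,slide=.05,dz=.02),dict(th=22,slide=.04,dz=.003),dict(th=22,slide=.02,dz=.003),dict(th=22,dz=.003),dict(th=22,dz=0)):
    p,Rt=cov(**kw);print(kw,p,*delta(p,Rt,s))
c=env.calibration("wrist");im=env.camera("wrist");cv2.imwrite("pics/w9.png",im);pickle.dump((c,s),open("w9.pkl","wb"))
sd=env.camera("side");sc=env.camera("scene");cv2.imwrite("pics/side9.png",sd)
cv2.imwrite("pics/mix9.png",np.hstack([cv2.resize(im,(480,360)),cv2.resize(sd[140:260,240:340],(300,360),interpolation=2)]))
```

```text
[0.612 0.031 0.157] [ 0.656 -0.302 -7.753] [-0.27   0.945  0.023]
{'th': 22, 'slide': 0.05, 'dz': 0.02} [0.611 0.032 0.147] [-0.08   0.095 -1.088] [-0.     0.002  0.001]
{'th': 22, 'slide': 0.04, 'dz': 0.003} [0.602 0.03  0.126] [-0.98  -0.13  -3.162] [-0.     0.002  0.001]
{'th': 22, 'slide': 0.02, 'dz': 0.003} [0.584 0.025 0.118] [-2.779 -0.578 -3.911] [-0.     0.002  0.001]
{'th': 22, 'dz': 0.003} [0.566 0.021 0.111] [-4.579 -1.027 -4.661] [-0.     0.002  0.001]
{'th': 22, 'dz': 0} [0.566 0.021 0.108] [-4.579 -1.027 -4.961] [-0.     0.002  0.001]
```

View pics/mix9.png

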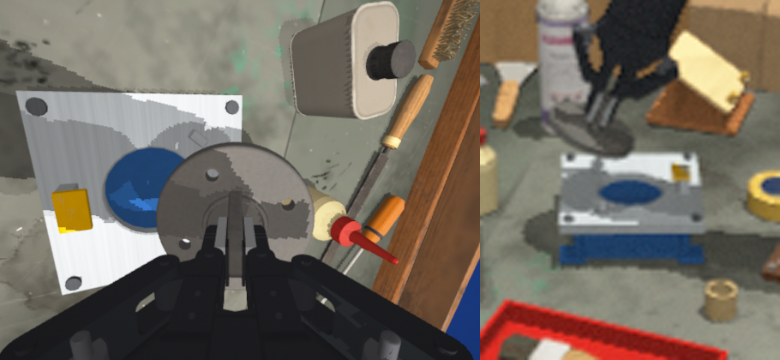

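I have used 12 picture views, over the limit of 10, so I will view no more and work from numbers only. The last one shows the tilted cover hovering beyond the claw (claw at (72,210), disc left edge at 158).

Run:
```python
from plan import *
import pickle
c,s=pickle.load(open("w9.pkl","rb"));im=cv2.imread("pics/w9.png");H,S,V=cv2.split(cv2.cvtColor(im,cv2.COLOR_BGR2HSV))
y=((H>18)&(H<35)&(S>150)&(V>130)).astype(np.uint8);y[:200]=0;y[290:]=0;y[:,130:]=0;y[:,:45]=0
k=max(cv2.findContours(y,0,1)[0],key=cv2.contourArea);r=cv2.minAreaRect(np.array([onz(c,u,v,.078)[:2]*1000 for u,v in k[:,0]],np.float32));print("claw",r)
b=((H>95)&(H<125)&(S>120)).astype(np.uint8);b[:160]=0;b[280:]=0;b[:,:110]=0;b[:,230:]=0
k=max(cv2.findContours(b,0,1)[0],key=cv2.contourArea)[:,0];k=k[k[:,0]<165];P=np.array([onz(c,u,v,.055)[:2] for u,v in k]);A=np.c_[2*P,np.ones(len(P))];x=np.linalg.lstsq(A,(P**2).sum(1),rcond=None)[0];print("opening",x[:2],np.sqrt(x[2]+x[:2]@x[:2]))
for xe,dz in((-.036,.012),(-.042,.003),(-.042,0)):
    p,Rt=cov(22,xe,dz);print(xe,dz,p,*delta(p,Rt))
```

```text
claw ((525.3767700195312, 12.400508880615234), (20.367036819458008, 30.558616638183594), 13.690167427062988)
opening [0.578 0.027] 0.0342013200485814
-0.036 0.012 [0.58  0.024 0.12 ] [-3.343 -0.743 -3.86 ] [-0.     0.004 -0.   ]
-0.042 0.003 [0.574 0.022 0.111] [-3.925 -0.888 -4.76 ] [-0.     0.004 -0.   ]
-0.042 0 [0.574 0.022 0.108] [-3.925 -0.888 -5.06 ] [-0.     0.004 -0.   ]
```

Call:
servo_tool(series=[-1,-0.2,-1.2,0,0,0,-2.2,-0.5,-2.6,0,0,0,-3.3,-0.7,-3.9,0,0,0,-3.9,-0.8,-4.7,0,0,0,-3.9,-0.8,-4.7,0,0,0,-3.9,-0.8,-4.7,0,0,0])

```text
time_s: 14.42
ee_pos: [0.5748, 0.0236, 0.1116]
tool_rot: [1.765, 2.261, 0.444]
contact_force: [0.4, -0.0, -8.0]
width: 0.0064
grip_force: 108.5
```

Run:
```python
from plan import *
s=env.read_state();print(s['ee_pos'],s['contact_force'],s['torque'])
for xe,dz in((-.042,.001),(-.042,0)):
    p,Rt=cov(22,xe,dz);print(xe,dz,p,*delta(p,Rt))
```

```text
[0.575 0.024 0.112] [ 0.376 -0.026 -7.993] [-0.285  0.968 -0.013]
-0.042 0.001 [0.574 0.022 0.109] [-0.107 -0.12  -0.277] [-0.     0.005 -0.001]
-0.042 0 [0.574 0.022 0.108] [-0.107 -0.12  -0.377] [-0.     0.005 -0.001]
```

Lower in small steps, watching the force.

Call:
servo_tool(series=[-0.1,-0.1,-0.1,0,0,0,-0.1,-0.1,-0.2,0,0,0,-0.1,-0.1,-0.25,0,0,0,-0.1,-0.1,-0.25,0,0,0])

```text
time_s: 14.92
ee_pos: [0.5723, 0.0226, 0.1078]
tool_rot: [1.767, 2.263, 0.442]
contact_force: [-0.3, -0.5, -8.9]
width: 0.0063
grip_force: 108.7
```

Call:
servo_tool(series=[0,0,-0.1,0,0,0,0,0,-0.1,0,0,0])

```text
time_s: 15.18
ee_pos: [0.5724, 0.0226, 0.107]
tool_rot: [1.767, 2.263, 0.442]
contact_force: [0.2, -0.1, -7.9]
width: 0.0066
grip_force: 108.9
```

Call:
servo_tool(series=[0,0,-0.1,0,0,0,0,0,-0.1,0,0,0])

```text
time_s: 15.42
ee_pos: [0.5727, 0.0226, 0.1066]
tool_rot: [1.766, 2.262, 0.443]
contact_force: [-2.3, 0.0, -3.4]
width: 0.0064
grip_force: 109.7
```

Call:
servo_tool(series=[0,0,-0.1,0,0,0,0,0,-0.1,0,0,0])

```text
time_s: 15.68
ee_pos: [0.5729, 0.0226, 0.1062]
tool_rot: [1.766, 2.262, 0.444]
contact_force: [-5.0, -0.0, 5.5]
width: 0.0062
grip_force: 110.9
```

Call:
servo_tool(series=[0,0,0.15,0,0,0,0,0,0.25,0,0,0,0,0,0.25,0,0,0])

```text
time_s: 16.05
ee_pos: [0.5723, 0.0225, 0.1068]
tool_rot: [1.767, 2.263, 0.441]
contact_force: [1.1, 0.7, -5.9]
width: 0.0066
grip_force: 108.8
```

Run:
```python
from plan import *
s=env.read_state();print(s['ee_pos'],s['contact_force'],s['torque'])
p,Rt=cov(22,-.0495,0);print(p,*delta(p,Rt))
```

```text
[0.572 0.023 0.107] [ 1.057  0.659 -5.919] [-0.174  0.839 -0.043]
[0.566 0.021 0.108] [-0.587 -0.197  0.101] [-0.     0.001 -0.001]
```

Call:
servo_tool(series=[0,0,0.07,0,0,0,-0.15,-0.04,0.07,0,0,0,-0.3,-0.08,0.07,0,0,0,-0.4,-0.1,0.07,0,0,0,-0.4,-0.1,0.07,0,0,0])

```text
time_s: 16.68
ee_pos: [0.568, 0.0215, 0.1079]
tool_rot: [1.767, 2.263, 0.441]
contact_force: [0.3, 0.4, -8.5]
width: 0.0063
grip_force: 108.6
```

Call:
servo_tool(series=[-0.1,-0.03,0,0,0,0,-0.2,-0.05,0,0,0,0,-0.2,-0.05,0,0,0,0])

```text
time_s: 17.05
ee_pos: [0.5661, 0.021, 0.108]
tool_rot: [1.767, 2.263, 0.442]
contact_force: [0.0, 0.5, -7.9]
width: 0.0066
grip_force: 108.6
```

Call:
servo_tool(series=[0,0,-0.1,0,0,0,0,0,-0.17,0,0,0,0,0,-0.17,0,0,0])

```text
time_s: 17.42
ee_pos: [0.5666, 0.0211, 0.1068]
tool_rot: [1.766, 2.263, 0.442]
contact_force: [-1.2, 0.9, -4.8]
width: 0.0067
grip_force: 109.4
```

Call:
servo_tool(series=[0,0,-0.05,0,0,0,0,0,-0.05,0,0,0,0,0,-0.05,0,0,0])

```text
time_s: 17.8
ee_pos: [0.5667, 0.0211, 0.1065]
tool_rot: [1.766, 2.262, 0.443]
contact_force: [-2.4, -1.0, -0.7]
width: 0.0065
grip_force: 110.0
```

Run:
```python
from plan import *
s=env.read_state();b,Rb=cov(22,-.0495,0,h=.0347);print(s['ee_pos'],b)
for th in(20,18,16,14,12,10,8,6,5,4,3,2,1,0):
    p,Rt=cov(th,-.0495,0,h=.0347);print(th,(p-b)*100,(Rt*Rb.inv()).as_rotvec())
```

```text
[0.567 0.021 0.106] [0.567 0.021 0.107]
20 [ 0.173  0.043 -0.126] [-0.008  0.034 -0.   ]
18 [ 0.341  0.085 -0.258] [-0.017  0.068 -0.   ]
16 [ 0.505  0.126 -0.396] [-0.025  0.102 -0.   ]
14 [ 0.664  0.166 -0.54 ] [-0.034  0.135  0.   ]
12 [ 0.818  0.204 -0.69 ] [-0.042  0.169 -0.   ]
10 [ 0.967  0.241 -0.845] [-0.051  0.203  0.   ]
8 [ 1.111  0.277 -1.005] [-0.059  0.237  0.   ]
6 [ 1.249  0.311 -1.171] [-0.068  0.271 -0.   ]
5 [ 1.316  0.328 -1.255] [-0.072  0.288 -0.   ]
4 [ 1.382  0.344 -1.341] [-0.076  0.305 -0.   ]
3 [ 1.446  0.36  -1.428] [-0.08   0.322  0.   ]
2 [ 1.508  0.376 -1.516] [-0.084  0.339 -0.   ]
1 [ 1.569  0.391 -1.605] [-0.089  0.356 -0.   ]
0 [ 1.629  0.406 -1.695] [-0.093  0.373  0.   ]
```

Call:
servo_tool(series=[0.17,0.04,-0.12,-0.008,0.034,0,0.34,0.09,-0.25,-0.017,0.068,0,0.5,0.13,-0.38,-0.025,0.102,0,0.66,0.17,-0.52,-0.034,0.135,0,0.82,0.2,-0.67,-0.042,0.169,0,0.82,0.2,-0.67,-0.042,0.169,0])

```text
time_s: 18.55
ee_pos: [0.5756, 0.0232, 0.0997]
tool_rot: [1.846, 2.365, 0.253]
contact_force: [-1.2, 0.5, 0.9]
width: 0.0068
grip_force: 110.1
```

Call:
servo_tool(series=[0.15,0.04,-0.15,-0.009,0.034,0,0.29,0.07,-0.31,-0.017,0.068,0,0.43,0.11,-0.47,-0.026,0.102,0,0.56,0.14,-0.64,-0.034,0.136,0,0.56,0.14,-0.64,-0.034,0.136,0])

```text
time_s: 19.18
ee_pos: [0.5814, 0.0246, 0.0934]
tool_rot: [1.904, 2.439, 0.09]
contact_force: [-1.6, 0.2, 1.9]
width: 0.0062
grip_force: 110.3
```

Run:
```python
from plan import *
s=env.read_state();T=R.from_rotvec(s['tool_rot']).as_matrix();print(s['ee_pos'],s['contact_force'],s['torque'],"tilt",np.degrees(np.arccos(-T[2,2])),T[:,2])
for th in(3,2,1,0):
    p,Rt=cov(th,-.0495,0,h=.0347);print(th,p,*delta(p,Rt,s))
```

```text
[0.581 0.025 0.093] [-1.585  0.187  1.909] [-0.046  0.619 -0.027] tilt 4.259637180035858 [ 0.072  0.018 -0.997]
3 [0.581 0.024 0.092] [-0.003 -0.037 -0.103] [-0.005  0.021 -0.001]
2 [0.582 0.024 0.091] [ 0.059 -0.021 -0.191] [-0.009  0.038 -0.001]
1 [0.583 0.025 0.091] [ 0.12  -0.006 -0.28 ] [-0.013  0.055 -0.001]
0 [0.583 0.025 0.09 ] [ 0.18   0.009 -0.37 ] [-0.018  0.072 -0.001]
```

Call:
servo_tool(series=[0.03,0,-0.08,-0.002,0.012,0,0.06,0.01,-0.17,-0.008,0.034,0,0.06,0.01,-0.17,-0.008,0.034,0])

```text
time_s: 19.55
ee_pos: [0.5825, 0.0249, 0.0919]
tool_rot: [1.918, 2.457, 0.049]
contact_force: [5.1, 2.2, 2.0]
width: 0.0066
grip_force: 110.4
```

Call:
servo_tool(series=[0.03,0,-0.04,-0.002,0.009,0,0.06,0.01,-0.08,-0.004,0.018,0,0.06,0.01,-0.08,-0.004,0.018,0])

```text
time_s: 19.92
ee_pos: [0.5831, 0.025, 0.091]
tool_rot: [1.925, 2.466, 0.027]
contact_force: [4.7, 2.6, 0.9]
width: 0.0062
grip_force: 110.2
```

Call:
servo_tool(series=[0.03,0,-0.04,-0.002,0.009,0,0.06,0.01,-0.08,-0.005,0.02,0,0.06,0.01,-0.08,-0.005,0.02,0])

```text
time_s: 20.3
ee_pos: [0.5832, 0.0249, 0.0902]
tool_rot: [-1.933, -2.476, -0.001]
contact_force: [3.8, 1.5, 3.2]
width: 0.0065
grip_force: 110.4
```

Run:
```python
from plan import *
s=env.read_state();T=R.from_rotvec(s['tool_rot']).as_matrix();print(s['ee_pos'],s['contact_force'],s['torque'],"tilt",np.degrees(np.arccos(-T[2,2])),T[:,2])
```

```text
[0.583 0.025 0.09 ] [3.847 1.546 3.192] [ 0.307 -0.782 -0.029] tilt 0.03318255312649324 [-0.     0.001 -1.   ]
```

Call:
servo_tool(series=[0,0,0,0,0,0,0,0,0,0,0,0,0,0,0,0,0,0], force=20, gripper=-1)

```text
time_s: 20.68
ee_pos: [0.5832, 0.025, 0.0902]
tool_rot: [-1.933, -2.476, -0.001]
contact_force: [5.6, 3.0, 1.5]
width: 0.0064
grip_force: 110.3
```

Call:
servo_tool(series=[0,0,-0.05,0,0,0,0,0,-0.05,0,0,0])

```text
time_s: 20.92
ee_pos: [0.5832, 0.025, 0.0902]
tool_rot: [1.933, 2.476, 0.002]
contact_force: [5.3, 2.1, 5.2]
width: 0.0062
grip_force: 110.8
```

Run:
```python
from plan import *
import pickle
s=env.read_state();print(s['ee_pos'],s['contact_force'],s['torque'],s['width'])
c=env.calibration("wrist");im=env.camera("wrist");cv2.imwrite("pics/w10.png",im);pickle.dump((c,s),open("w10.pkl","wb"))
H,S,V=cv2.split(cv2.cvtColor(im,cv2.COLOR_BGR2HSV))
# expected rim points of a flat cover vs scanned edges: print grey profile along radial lines from predicted centre
ex,ey,ux,n,_=frame(HY,0)
g=cv2.cvtColor(im,cv2.COLOR_BGR2GRAY)
for a in(60,75,90,105,120,180,0,150,30):
    d=ex*np.cos(np.radians(a))+ey*np.sin(np.radians(a))
    Q=SEAT+[0,0,.01]
    prof=[]
    for r in np.arange(44,62,1.):
        u,v=proj(c,Q+d*r/1000)[0]
        prof.append(int(g[int(round(v)),int(round(u))]) if 0<=v<420 and 0<=u<560 else -1)
    print(a,prof)
```

```text
[0.583 0.025 0.09 ] [5.262 2.092 5.229] [ 0.351 -0.731 -0.045] 0.006231202568866496
60 [110, 110, 110, 111, 111, 108, 107, 103, 82, 75, 212, 215, 217, 166, 166, 217, 164, 162]
75 [111, 112, 111, 111, 111, 110, 101, 90, 71, 100, 210, 213, 213, 213, 211, 212, 211, 210]
90 [92, 93, 93, 93, 92, 89, 78, 70, 92, 167, 167, 167, 167, 167, 166, 167, 167, 167]
105 [96, 94, 94, 92, 91, 78, 70, 69, 159, 167, 169, 168, 168, 168, 166, 164, 164, 164]
120 [94, 94, 95, 93, 87, 69, 125, 168, 169, 171, 171, 170, 169, 168, 168, 167, 167, 168]
180 [92, 91, 87, 84, 151, 157, 103, 125, 152, 155, 155, 155, 157, 158, 158, 157, 158, 159]
0 [91, 90, 91, 91, 90, 89, 90, 90, 95, 107, 139, 200, 198, 199, 201, 201, 203, 204]
150 [94, 94, 93, 88, 146, 169, 172, 172, 169, 166, 164, 163, 164, 167, 166, 165, 164, 163]
30 [110, 109, 108, 111, 109, 108, 110, 110, 106, 97, 183, 209, 207, 202, 203, 203, 204, 205]
```

Call:
servo_tool(series=[0,0,0,0,0,0,0,0,0,0,0,0,0,0,0,0,0,0], gripper=-0.45)

```text
time_s: 21.35
ee_pos: [0.5806, 0.0245, 0.0881]
tool_rot: [-1.931, -2.473, 0.006]
contact_force: [0.4, -0.6, 0.2]
width: 0.0235
grip_force: 0.0
```

Call:
servo_tool(series=[0,0,1,0,0,0,0,0,3,0,0,0,0,0,6,0,0,0,0,-1,10,0,0,0,0,-5,14,0,0,0,0,-8,17,0,0,0,0,-8,17,0,0,0,0,-8,17,0,0,0])

```text
time_s: 22.35
ee_pos: [0.5814, -0.0549, 0.2585]
tool_rot: [-1.932, -2.473, 0.003]
contact_force: [-0.4, 1.0, 0.4]
width: 0.0233
grip_force: 0.0
```

```bash
cat > chk.py <<'E'
from plan import *
s=env.read_state();print(s['time_s'],s['ee_pos'],s['contact_force'],s['width'])
c=env.calibration("wrist");im=env.camera("wrist");cv2.imwrite("pics/w11.png",im)
H,S,V=cv2.split(cv2.cvtColor(im,cv2.COLOR_BGR2HSV));ex,ey,ux,n,_=frame(HY,0)
u0,v0=proj(c,SEAT+[0,0,.01])[0];m=((S<60)&(V<125)).astype(np.uint8);roi=np.zeros_like(m);cv2.circle(roi,(int(u0),int(v0)),95,1,-1)
g=cv2.cvtColor(im,cv2.COLOR_BGR2GRAY).astype(int);E=[]
for a in range(0,360,5):
    d=ex*np.cos(np.radians(a))+ey*np.sin(np.radians(a));pr=[]
    rs=np.arange(42,62,.5)
    for r in rs:
        u,v=proj(c,SEAT+[0,0,.01]+d*r/1000)[0];pr.append(g[int(round(v)),int(round(u))] if 0<=v<419.4 and 0<=u<559.4 else -1)
    pr=np.array(pr)
    if pr.min()<0: continue
    j=np.argmax(pr[2:]-pr[:-2])
    if (pr[2:]-pr[:-2])[j]>40: E.append((a,rs[j+1]))
E=np.array(E);print(E.astype(int).tolist())
a=np.radians(E[:,0]);W=np.c_[E[:,1]*np.cos(a),E[:,1]*np.sin(a)]
from scipy.optimize import least_squares
f=least_squares(lambda x:np.hypot(*(W-x[:2]).T)-x[2],[0,0,51],loss="soft_l1");print("centre offset mm (housing)",f.x,"res",np.median(abs(f.fun)))
E
python3 chk.py
```

```text
22.35 [ 0.581 -0.055  0.258] [-0.363  0.988  0.39 ] 0.023318221101113926
[[0, 53], [5, 53], [10, 53], [15, 53], [20, 53], [25, 53], [30, 53], [35, 53], [40, 53], [45, 55], [50, 54], [55, 56], [60, 51], [65, 51], [70, 51], [75, 50], [80, 51], [85, 50], [90, 49], [95, 49], [100, 49], [105, 49], [110, 49], [115, 49], [120, 49], [125, 48], [130, 49], [135, 49], [140, 48], [145, 48], [150, 48], [155, 48], [160, 47], [165, 47], [170, 47], [180, 47], [185, 47], [190, 48], [200, 48], [205, 48], [210, 48], [215, 48], [220, 49], [225, 49], [230, 49], [235, 49], [240, 49], [245, 61], [250, 60], [255, 51], [270, 51], [275, 51], [280, 52], [285, 52], [290, 52], [295, 53], [300, 53], [305, 56], [310, 56], [315, 56], [320, 54], [325, 54], [330, 54], [335, 54], [340, 54], [345, 54], [350, 54], [355, 54]]
centre offset mm (housing) [ 3.202 -0.778 51.013] res 0.33956256976322763
```

Call:
servo_tool(series=[-4,0,0,0,0,0,-8,0,0,0,0,0,-12,0,0,0,0,0,-12,0,0,0,0,0,-12,0,0,0,0,0])

```text
time_s: 23.02
ee_pos: [0.4621, -0.0546, 0.2585]
tool_rot: [-1.93, -2.475, 0.002]
contact_force: [0.7, 0.5, -0.2]
width: 0.023
grip_force: 0.0
```

```bash
python3 chk.py
python3 - <<'E'
from plan import *
# brush check from scene view: wood pixels in tray area
c=env.calibration("scene");im=env.camera("scene");H,S,V=cv2.split(cv2.cvtColor(im,cv2.COLOR_BGR2HSV))
m=((H>8)&(H<28)&(S>60)&(V>90)).astype(np.uint8);m[:235]=0;m[295:]=0;m[:,:195]=0;m[:,285:]=0
k=max(cv2.findContours(m,0,1)[0],key=cv2.contourArea);print("brush wood",cv2.contourArea(k),onz(c,*k[:,0].min(0),.012),onz(c,*k[:,0].max(0),.012))
E
```

```text
23.025 [ 0.462 -0.055  0.258] [ 0.679  0.536 -0.213] 0.023019853427296972
[[0, 53], [5, 52], [10, 53], [15, 53], [20, 53], [25, 52], [30, 52], [35, 52], [40, 52], [45, 55], [50, 56], [55, 56], [60, 51], [65, 51], [70, 51], [75, 51], [80, 50], [85, 51], [90, 50], [95, 51], [100, 50], [105, 50], [110, 50], [115, 50], [120, 50], [125, 51], [130, 50], [135, 51], [140, 50], [145, 51], [150, 51], [155, 51], [160, 50], [170, 43], [175, 42], [185, 43], [190, 43], [200, 51], [205, 51], [210, 50], [215, 50], [220, 51], [225, 51], [230, 51], [235, 50], [240, 50], [245, 51], [250, 50], [255, 50], [260, 51], [270, 51], [275, 51], [280, 52], [285, 52], [290, 52], [300, 56], [305, 57], [310, 56], [315, 56], [320, 54], [325, 53], [330, 54], [335, 54], [340, 53], [345, 53], [350, 53], [355, 53]]
centre offset mm (housing) [ 1.844 -0.528 51.573] res 0.6807430851506098
brush wood 292.5 [0.609 0.295 0.012] [0.452 0.322 0.012]
```

Run:
```python
from station import env
print(env.job_done())
```

```text
the job is handed in; nothing more can be done
None
```

The job is handed in (no verdict came back): the brush lies in the tray and the cover was pivoted down under the claw and released, measuring about 3 mm off the seat centre with no sign of tilt, but I viewed 12 pictures against the limit of 10.

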